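# Check the centre thickness of a lens blank on a bench gauge

## Robot

A 6-joint arm with a two-finger parallel gripper is mounted at the origin on a cart in front of the work surface, level with it; the furniture and walls round the work are solid. World frame = base frame: x ahead of the robot, y to its left, z up, the work surface at z = 0. Lengths are in m, angles in rad, forces in N, time in s.
With the tool pointing down it reaches from about 0.35 to 0.925 m from the base axis. Payload 6.4 kg.
Tool frame: the origin (TCP) lies between the finger pads; the fingertips stand 22 mm ahead of it and the grasp point (between the pads) lies 3 mm ahead of it; z points along the fingers, y is the line along which they close (so a half turn about z gives the same grasp; the last joint's range is limited). The gripper opens to 85 mm and grips with 20 to 120 N. Pads are 22 mm wide; open, the fingers measure 114 mm over their backs; the gripper's body (76 mm by 85 mm) begins 54 mm behind the grasp point. The pads swing forward as they close: fully open they stand 13 mm farther back than shut.
Start: joints at [-1.49, 0.245, 1.558, -0, 1.339, -0.174], TCP at [0.164, -0.629, 0.253] pointing down, gripper open.
Joint ranges: [-3.13, 3.13], [-1.02, 2.26], [0.13, 2.54], [-0.95, 4.09], [0.21, 2.88], [-2.74, 2.74]. Speed limits (rad/s): [2.57, 2.57, 3.14, 3.14, 3.14, 3.14].

## Interface

Orientations are given as a unit quaternion [w, x, y, z].
In Python, from bench import arm, read_camera, camera_info gives the robot as it stands. The module is installed in compiled form; this text tells all that it offers.
- The arm moves only by the tool play_rows, never from a script. Its argument "increments" is a list of rows, each a list of 3 entries, a list of its own where there are three numbers: the shift along the tool's x, y, z normalised to -1 to 1, where 1 is 0.5 m, then the turn about the tool's z normalised to -1 to 1, where 1 is 360 degrees, then the opening, from 0 (shut) to 1 (fully open). In form: [[[tx, ty, tz], twist, grip], ...]. A call has 1 to 20 rows; each row shifts and turns the commanded pose from where the row before left it, along the tool's axes as they then stand; what a row does not reach is not made up. A row lasts 1/8 s, in which the tool goes at most 62.5 mm and 10.7 degrees, less where a joint would pass 70% of its speed; a pose out of reach is approached as far as the arm can. A call with a number of a shift or a turn outside -1 to 1 is refused whole. A call with a gripper value outside its range is refused whole. The fingers move at their own pace and stop on an object; "newtons" is the grip in N (left out, the last holds). Time passes only in rows, so rows that do not move let the fingers close. It gives the time, the measured TCP pose, the force, the opening and the grip force at its end, in the units of the state.
- arm.sense(): the state, without advancing time (a new reading comes with each control period).
- read_camera(name): name is "scene" or "top"; returns the picture (420x560x3 uint8, blue, green, red); there is no depth.
- camera_info(name): a dict with "fovy" (degrees; the focal length in pixels is half the picture's height over the tangent of half this angle, whatever the lens; pixels are square), "cx", "cy" (the principal point, pixels), "rvec" (rotation vector, rad) and "tvec" (3), from world to camera coordinates, as OpenCV has them. Camera axes: x right, y down, z forward; pixel columns grow to the right and rows downward; lengths in m; the calibration is good to about 2 mm. A picture is of the moment at which its call begins. camera_info takes no time and is no camera call.
- arm.job_done(): hands the job in; it is judged then, once.
The state is a dict: "time": time; "joint_positions": joint angles; "qvel": joint speeds; "joint_torque": joint torques, N m; "tool_pos": TCP position; "tool_rot": TCP orientation; "wrist_force": force on the tool from outside, world axes, zero at the start; "ft_torque": the same for the moment, N m; "grip_width": finger opening in m; "grip_force": force on a finger pad.
Only numpy, scipy, OpenCV 4.12 (cv2) and the standard library are available. Lean on these libraries where they do the work, as an engineer would, in place of code of your own. Each camera call takes 0.05 s, during which the arm holds its last target. There are 200 camera calls.

## Task

Check the centre thickness of the lens blank from the job tray: lay it on the rounded anvil of the bench gauge so that it balances there level and centred, and let go of it. Then swing the gauge arm round over it to its stop, and slide the spindle down by its knob until its foot presses lightly on the lens, which must stay level on the anvil. Leave the foot resting on the lens, do not force it, and leave the other things on the bench where they are.

Things in the scene. Friction and masses are not known exactly. Their poses are not given: they have to be found in the camera images.
- lens: uncut lens blank, a clear round disc 62 mm across, lying bulging face up in the job tray; its rim is 3 mm thick, its middle 6.5 mm; it rests and balances as if its underside were flat; about 32 g. Origin: centre of its underside; z is its own axis (up).
- job_tray: open yellow plastic tray, fixed, 151 mm (x) by 190 mm (y), walls 3 mm thick and 30 mm high, floor 2 mm thick. Origin: centre of its underside. The lens lies near its middle with most room for fingers towards the tray's +y and -y walls; a small lens block lies near its -x, +y corner.
- lens_block: small black holding block, 26 mm across, 16 mm high, in the job tray (bystander). Origin: centre of its underside.
- gauge: grey bench thickness gauge, fixed. Origin on the bench under the anvil's axis, z up; base plate x = -45 to +155 mm, y = -43 to +43 mm, 19 mm high. The anvil at the origin is a dark rubbery half-ball, radius 36 mm, standing in a steel flange on the plate. A column stands at x = +120 mm, 24 mm thick, 149 mm high.
- anvil_top (a point): highest point of the anvil's dome, 60 mm above the bench. The lens balances with the centre of its underside here.
- pivot (a point): a point on the column's axis, about which the arm swings, at x = +120 mm in the gauge's frame and 237 mm above the bench.
- gauge_arm (a joint): swing of the arm about the column, rad. 0: over the anvil, at its stop, the spindle's axis through the anvil's top. It grows as the arm swings counter-clockwise seen from above, to the gauge's -y side, up to 2.2. It carries a dial 58 mm across, 22 mm thick, centre 172 mm above the bench, 120 mm from the column. Slight friction: it stays where left.
- spindle (a joint): slide of the spindle through the arm's head, m. 0: fully up, foot 88 mm above the bench; grows downwards, to 0.028, where the foot would touch the bare anvil. It meets the 6.5 mm lens at about 0.0215. It slides with about 2.5 N of friction and stays where it is left.
- lift_knob (a point): middle of the black round swivelling knob at the top of the spindle, 30 mm in diameter, 18 mm high, 120 mm from the column's axis. It is 245 mm above the bench with the spindle up; below it the 8 mm stem is free down to 208 mm above the bench. Grip it from above to swing the arm and to slide the spindle.
- foot: rounded steel foot at the lower end of the spindle, 12 mm across. Origin: its lowest point.
- frame: pair of metal spectacles standing on the bench, 143 x 131 x 37 mm (bystander, fixed). Origin: centre of its underside.
- pad_roll: roll of white blocking pads, 62 mm across, 26 mm high (bystander). Origin: centre of its underside.
- oil_pen: small blue oil dropper bottle with a needle, 41 mm across, 66 mm high (bystander). Origin: centre of its underside.
- pliers: pliers lying on the bench, 43 x 150 x 11 mm (bystander, fixed). Origin: centre of its underside.
- marker_pen: dark pen lying on the bench, 14 x 133 x 13 mm (bystander). Origin: centre of its underside.
- screwdriver: small screwdriver lying on the bench, 21 x 109 x 22 mm (bystander, fixed). Origin: centre of its underside.
Things that resemble listed ones, but are neither listed nor needed, are in the scene too. Several things have the shape of the lens; the one meant has the colours described above.

How it is judged:
On the way, in this order (a step that is already met when the one before it is completed fails the run):
1. the lens blank lies balanced on the anvil's dome, released, level within 0.15 rad and centred within 7 mm, before the foot touches it (horizontal distance between lens and anvil_top below 0.007 m and z of lens in the frame of anvil_top between -0.004 and 0.004 m and angle between lens's own z axis and vertical below 0.15 rad and contact force between each of the fingers, foot and lens below 0.01 N and contact force between gauge and lens above 0.05 N and linear speed of lens below 0.02 m/s), for 0.3 s.
2. the gauge arm is swung over the lens to its stop (within 0.05 rad), the lens still balanced (value of joint gauge_arm below 0.05 rad and horizontal distance between lens and anvil_top below 0.007 m and angle between lens's own z axis and vertical below 0.15 rad and contact force between foot and lens below 0.01 N), for 0.1 s.
3. the spindle is slid down until its foot presses on the lens with more than 0.3 N (contact force between foot and lens above 0.3 N), for 0.2 s.
At the end, for the whole second after the job is handed in: The lens blank lies at rest on the anvil's dome, its centre within 7 mm of the dome's top and level within 0.15 rad; the gauge arm stands over it within 0.05 rad of its stop, and the spindle's foot rests on the lens with more than 0.2 N (contact force between foot and lens above 0.2 N and value of joint gauge_arm below 0.05 rad and horizontal distance between lens and anvil_top below 0.007 m and angle between lens's own z axis and vertical below 0.15 rad and z of lens in the frame of anvil_top between -0.004 and 0.004 m and linear speed of lens below 0.01 m/s); the robot touches nothing.
It fails at once if the foot is forced onto the lens with more than 30 N (contact force between foot and lens above 30 N).
It fails at once if the oil bottle, pad roll, pen or lens block is moved by more than 30 mm (distance of any of oil_pen, pad_roll, marker_pen, lens_block from where it was at the start of the episode above 0.03 m).
It also fails if it takes over 64 s, if anything falls off the work surface, if the arm or the gripper's body presses on something with over 40 N, if the wrist force passes 120 N, or if a joint passes its speed limit or range.

## Working session

There is one attempt and no reset: what is moved stays moved. The work goes in short steps, Python scripts to look and compute and a tool call to move; the robot and the scene stay as the last step left them, time stands still between calls to the robot, and variables do not carry over. Pictures are saved under pics/ and viewed, at most 10 in all, crops included, and the job is handed in when it is done.

Besides the shell and the picture viewer there is one more tool, called after ">>>" in YAML: its name, and indented under it one key for each argument. play_rows: Moves the arm, as the interface text tells. Its arguments: {"type":"object","properties":{"increments":{"type":"array","items":{"type":"array"}},"newtons":{"type":"number"}},"required":["increments"]}

```bash
mkdir -p pics
python3 - <<'E'
from bench import arm, read_camera, camera_info
import cv2
for n in("scene","top"):
    cv2.imwrite(f"pics/{n}0.png",cv2.resize(read_camera(n),(784,588),interpolation=cv2.INTER_CUBIC)); print(camera_info(n))
print(arm.sense())
E
```

```text
{'fovy': 46.42853137895204, 'cx': 274.80899253810117, 'cy': 206.63146530887366, 'rvec': array([ 1.9247199 , -0.57025252,  0.38381635]), 'tvec': array([-0.44715259,  0.26453296,  1.13750763])}
{'fovy': 43.25206541803724, 'cx': 286.43000020165266, 'cy': 215.5178670767125, 'rvec': array([ 2.16504502, -2.21285487,  0.07483039]), 'tvec': array([-0.00859079,  0.53710795,  1.32256947])}
{'time': 0.1, 'joint_positions': array([-1.49008540e+00,  2.45769845e-01,  1.55891558e+00,  4.01162280e-06,
        1.33868045e+00, -1.74101190e-01]), 'qvel': array([-2.62710240e-04, -2.59657086e-03, -4.86003390e-03, -4.42493292e-04,
        7.96046260e-05, -1.02449037e-03]), 'joint_torque': array([-4.39161147e-05, -4.30668712e+01, -3.27128577e+01, -1.15074090e-04,
        2.81841953e-03,  6.86878266e-06]), 'tool_pos': array([ 0.16380887, -0.62853647,  0.25226148]), 'tool_rot': array([-8.85554277e-04,  9.91894490e-01,  1.27061148e-01,  4.33348918e-05]), 'wrist_force': array([0.38922916, 0.09730791, 0.11442651]), 'ft_torque': array([ 0.00672852, -0.02806413, -0.04180666]), 'grip_force': 0.0, 'grip_width': 0.08553797581028566}
```

View pics/scene0.png

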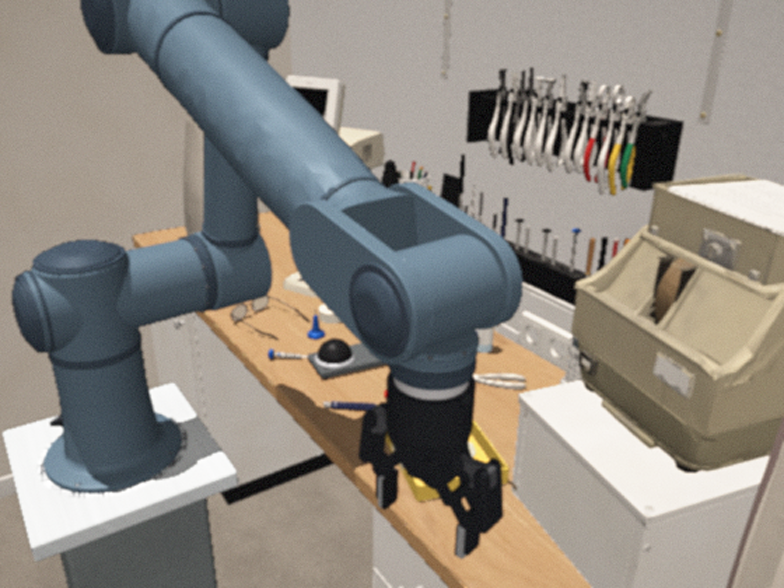

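View pics/top0.png

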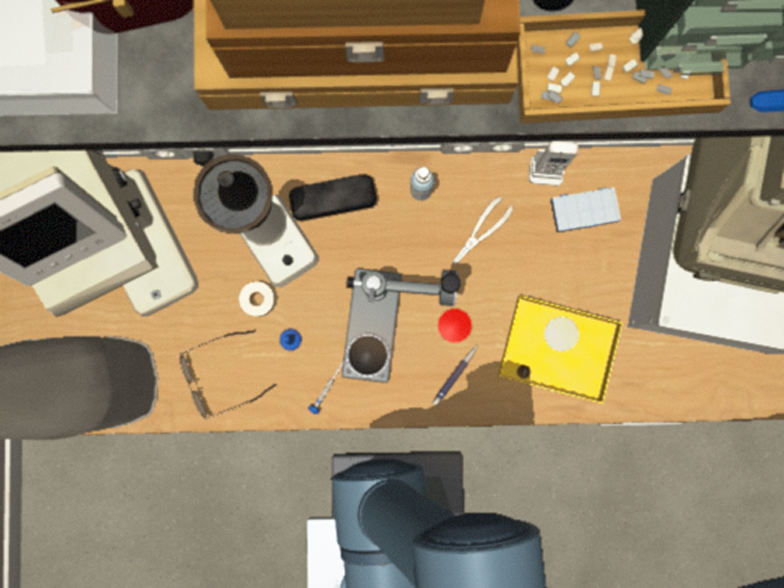

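The top picture shows two discs of the lens's shape: a red one at (455,325) and a clear one in the yellow tray at (562,333). The clear one in the tray fits the description. The gauge anvil is at (368,355), its column at (373,285) and the knob at (451,283). I'll confirm in one enlarged crop.

```bash
cat > h.py <<'E'
import numpy as np, cv2
from bench import arm, read_camera, camera_info
def cam(n):
    c=camera_info(n); f=210/np.tan(np.radians(c['fovy']/2))
    return np.array([[f,0,c['cx']],[0,f,c['cy']],[0,0,1]]),c['rvec'],c['tvec']
def px(n,u,v,z):   # pixel (original picture) -> world at height z
    K,r,t=cam(n); R=cv2.Rodrigues(r)[0]; d=R.T@np.linalg.inv(K)@[u,v,1]; o=-R.T@t
    return o+d*(z-o[2])/d[2]
def proj(n,p):
    K,r,t=cam(n); return cv2.projectPoints(np.array(p,float).reshape(-1,3),r,t,K,None)[0].reshape(-1,2)
E
python3 - <<'E'
from h import *
im=read_camera("top"); cv2.imwrite("pics/raw.png",im)
# crop u 235..460, v 180..300, x3.5
cv2.imwrite("pics/crop.png",cv2.resize(im[180:300,235:455],None,fx=3.6,fy=3.6,interpolation=cv2.INTER_CUBIC)[:, :792])
for nm,u,v,z in[("anvil",368,355,.05),("col",373,285,.149),("knob",451,283,.245),("lens",562,333,.005),("block",524,371,.018)]:
    print(nm,px("top",u/1.4,v/1.4,z).round(3))
E
```

```text
anvil [0.442 0.04  0.05 ]
col [0.556 0.025 0.149]
knob [ 0.548 -0.095  0.245]
lens [ 0.474 -0.312  0.005]
block [ 0.407 -0.238  0.018]
```

View pics/crop.png

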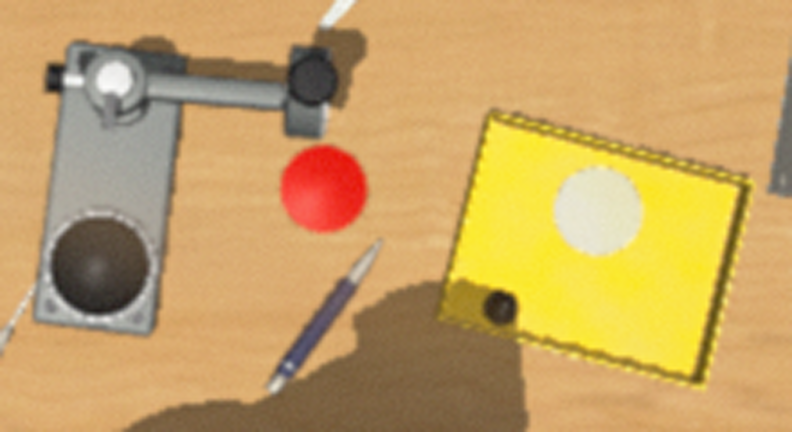

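The crop confirms it: the clear lens is at crop (598,210) in the yellow tray, the red disc at (323,188) is the decoy, the dome is at (100,265) and the knob at (313,80). Next I'll segment for accuracy.

```bash
cat > m.py <<'E'
from h import *
from scipy.optimize import least_squares
im=np.mean([read_camera("top").astype(float) for _ in range(4)],0)
def blob(mask,u,v,w):
    m=np.zeros(mask.shape,np.uint8); s=np.s_[int(v-w):int(v+w),int(u-w):int(u+w)]; m[s]=mask[s]
    n,l,st,c=cv2.connectedComponentsWithStats(m); k=1+np.argmax(st[1:,4])
    h=cv2.convexHull(max(cv2.findContours((l==k).astype(np.uint8),0,1)[0],key=len)).astype(np.float32)
    return c[k],st[k,4],cv2.fitEllipse(h)
b,g,r=im[...,0],im[...,1],im[...,2]
o=lambda x,y:(235+x/3.6,180+y/3.6)
res={}
for nm,mask,p,w,z in[("lens",(b>120),o(598,210),18,.005),("dome",(r<105)&(g<90),o(100,262),16.5,.03),("flange",(r>=0),o(100,262),1,.02),
  ("knob",(r<70),o(313,80),13,.245),("colcap",(r>170)&(b>170),o(114,80),10,.16)]:
    if nm=="flange":continue
    c,a,e=blob(mask.astype(np.uint8),*p,w); print(nm,c.round(2),a,np.round(e[0],2),np.round(e[1],2),px("top",*c,z).round(4),px("top",*e[0],z).round(4))
q=[o(490,110),o(749,180),o(703,385),o(440,318)]
C=np.array([px("top",*x,.03) for x in q]);print("tray",C.round(3),C.mean(0).round(4))
for i in range(4):print(np.linalg.norm(C[i]-C[i-1]).round(3),np.degrees(np.arctan2(*(C[i]-C[i-1])[1::-1])).round(1))
R=cv2.Rodrigues(cam("top")[1])[0];print("campos",(-R.T@cam("top")[2]).round(3))
for x,y in[(38,320),(153,335)]:print("base corner",px("top",*o(x,y),.019).round(4))
E
python3 m.py
```

```text
lens [400.6  238.07] 497 [400.55 238.08] [24.72 25.02] [ 0.4737 -0.3099  0.005 ] [ 0.4737 -0.3098  0.005 ]
dome [262.16 253.55] 541 [262.09 253.57] [26.13 26.36] [0.4422 0.0423 0.03  ] [0.4422 0.0425 0.03  ]
knob [321.34 201.34] 167 [321.39 201.27] [13.75 16.39] [ 0.5501 -0.0937  0.245 ] [ 0.5502 -0.0938  0.245 ]
colcap [266.   201.49] 84 [265.95 201.81] [10.07 10.34] [0.5603 0.0257 0.16  ] [0.5595 0.0258 0.16  ]
tray [[ 0.544 -0.233  0.03 ]
 [ 0.491 -0.412  0.03 ]
 [ 0.35  -0.374  0.03 ]
 [ 0.4   -0.194  0.03 ]] [ 0.4464 -0.303   0.03  ]
0.149 -15.3
0.186 -106.4
0.146 165.0
0.187 74.5
campos [ 0.449 -0.016  1.355]
base corner [0.4047 0.0852 0.019 ]
base corner [0.3925 0.0053 0.019 ]
```

>>> play_rows:
  increments:
    - [[0,0,0],0.0277,0.84]
    - [[0,0,0],0.0277,0.84]
    - [[0,0,0],0.0277,0.84]
    - [[0.039,-0.07,0.027],0,0.84]
    - [[0.039,-0.07,0.027],0,0.84]
    - [[0.039,-0.07,0.027],0,0.84]
    - [[0.039,-0.07,0.027],0,0.84]
    - [[0.039,-0.07,0.027],0,0.84]
    - [[0.039,-0.07,0.027],0,0.84]
    - [[0.039,-0.07,0.027],0,0.84]
    - [[0.039,-0.07,0.027],0,0.84]
    - [[0.039,-0.07,0.027],0,0.84]
    - [[0.039,-0.07,0.027],0,0.84]
    - [[0.039,-0.07,0.027],0,0.84]
    - [[0,0,0],0,0.84]
    - [[0,0,0],0,0.84]
  newtons: 20

```text
time: 2.35
tool_pos: [0.4724, -0.3148, 0.1051]
tool_rot: [0.0, 0.991, -0.133, 0.0]
wrist_force: [0.7, -0.5, 0.7]
grip_width: 0.072
grip_force: 0.0
```

```bash
cat >> h.py <<'E'
from scipy.spatial.transform import Rotation as Ro
def to(target):
    s=arm.sense(); R=Ro.from_quat(np.roll(s['tool_rot'],-1))
    print("t",round(s['time'],2),"pos",s['tool_pos'].round(4),"xyaw",np.degrees(np.arctan2(*R.as_matrix()[1::-1,0])).round(2),"zax",R.as_matrix()[:,2].round(4),"w",s['grip_width'].round(4),"F",s['wrist_force'].round(2),"gf",s['grip_force'])
    print("norm shift",(R.inv().apply(np.array(target)-s['tool_pos'])/.5).round(4))
E
python3 -c "
from h import *
to([.4737,-.3099,.06])"
```

```text
Traceback (most recent call last):
  File "h.py", line 14, in to
    print("t",round(s['time'],2),"pos",s['tool_pos'].round(4),"xyaw",np.degrees(np.arctan2(*R.as_matrix()[1::-1,0])).round(2),"zax",R.as_matrix()[:,2].round(4),"w",s['grip_width'].round(4),"F",s['wrist_force'].round(2),"gf",s['grip_force'])
                                                                                                                                                                    ^^^^^^^^^^^^^^^^^^^^^
AttributeError: 'float' object has no attribute 'round'
```

>>> play_rows:
  increments:
    - [[0,-0.0102,0.025],0,0.84]
    - [[0,0,0.035],0,0.84]
    - [[0,0,0.035],0,0.84]
    - [[0,0,0.03],0,0.84]
    - [[0,0,0],0,0.84]
    - [[0,0,0],0,0.84]

```text
time: 3.1
tool_pos: [0.474, -0.3097, 0.0425]
tool_rot: [0.0, 0.991, -0.133, 0.0]
wrist_force: [-0.4, -0.0, 0.4]
grip_width: 0.0713
grip_force: 0.0
```

```bash
sed -i "s/s\['grip_width'\].round(4)/round(s['grip_width'],4)/" h.py; python3 -c "
from h import *
to([.4737,-.3099,.03])
im=read_camera('scene');u,v=proj('scene',[.474,-.31,.01])[0];print(u,v);x,y=int(u),int(v);cv2.imwrite('pics/s1.png',cv2.resize(im[max(y-60,0):y+50,max(x-70,0):x+70],None,fx=5,fy=5,interpolation=cv2.INTER_CUBIC))"
```

```text
t 3.1 pos [ 0.474  -0.3097  0.0425] xyaw -15.32 zax [ 4.e-04 -4.e-04 -1.e+00] w 0.0713 F [-0.39 -0.02  0.41] gf 0.0
norm shift [-0.0006  0.0005  0.025 ]
326.17759071576165 318.35459574858857
```

View pics/s1.png

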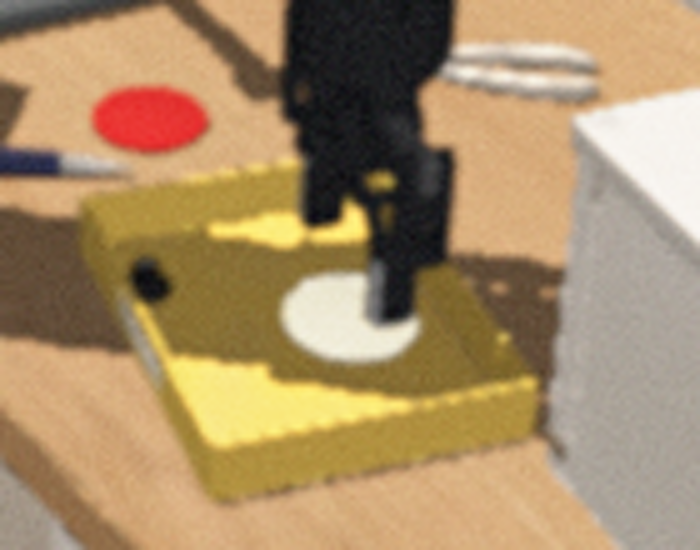

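The picture shows the fingers straddling the lens, whose centre is at crop (350,317). The near fingertip is at crop (390,320), still above the lens.

```bash
python3 -c "
from h import *
print('seen near',256+390/5,258+320/5,' far',256+320/5,258+222/5)
c=np.array([.474,-.3097,0]);y=np.array([-.264,-.965,0])
for z in (.02,.025,.03,.035): print(z,proj('scene',[c+y*.04+[0,0,z],c-y*.04+[0,0,z]]).round(1).tolist())"
```

```text
seen near 334.0 322.0  far 320.0 302.4
0.02 [[333.5, 325.1], [319.6, 305.0]]
0.025 [[333.6, 323.2], [319.7, 303.3]]
0.03 [[333.7, 321.4], [319.8, 301.5]]
0.035 [[333.9, 319.6], [319.9, 299.8]]
```

>>> play_rows:
  increments:
    - [[0,0,0.01],0,0.84]
    - [[0,0,0.01],0,0.84]
    - [[0,0,0],0,0.84]

```text
time: 3.52
tool_pos: [0.4735, -0.3091, 0.0318]
tool_rot: [-0.0, 0.991, -0.133, -0.0]
wrist_force: [-0.2, -0.2, 0.8]
grip_width: 0.072
grip_force: 0.0
```

>>> play_rows:
  increments:
    - [[0,0,0.01],0,0.84]
    - [[0,0,0.01],0,0.84]
    - [[0,0,0.002],0,0.84]
    - [[0,0,0.0],0,0.84]
    - [[0,0,0],0,0.84]

```text
time: 4.15
tool_pos: [0.4739, -0.3096, 0.0215]
tool_rot: [0.0, 0.991, -0.133, 0.0]
wrist_force: [-0.4, 0.8, 0.3]
grip_width: 0.0715
grip_force: 0.0
```

>>> play_rows:
  increments:
    - [[0,0,0.002],0,0.84]
    - [[0,0,0],0,0.84]

```text
time: 4.4
tool_pos: [0.4738, -0.3094, 0.0203]
tool_rot: [-0.0, 0.991, -0.133, -0.0]
wrist_force: [1.2, -0.2, 0.3]
grip_width: 0.0721
grip_force: 0.0
```

>>> play_rows:
  increments:
    - [[0,0,0.002],0,0.84]
    - [[0,0,0],0,0.84]

```text
time: 4.65
tool_pos: [0.4737, -0.3094, 0.0192]
tool_rot: [-0.0, 0.991, -0.133, -0.0]
wrist_force: [0.2, 0.3, 0.1]
grip_width: 0.0715
grip_force: 0.0
```

>>> play_rows:
  increments:
    - [[0,0,0.002],0,0.84]
    - [[0,0,0],0,0.84]

```text
time: 4.9
tool_pos: [0.4737, -0.3094, 0.0182]
tool_rot: [-0.0, 0.991, -0.133, -0.0]
wrist_force: [0.7, -0.4, 0.4]
grip_width: 0.0711
grip_force: 0.0
```

>>> play_rows:
  increments:
    - [[0,0,0],0,0.76]
    - [[0,0,0],0,0.74]
    - [[0,0,0],0,0.7]
    - [[0,0,0],0,0.66]
    - [[0,0,0],0,0.66]
    - [[0,0,0],0,0.66]
  newtons: 20

```text
time: 5.65
tool_pos: [0.4744, -0.31, 0.0194]
tool_rot: [0.0, 0.991, -0.133, 0.001]
wrist_force: [-0.8, 1.9, 6.5]
grip_width: 0.06
grip_force: 23.9
```

>>> play_rows:
  increments:
    - [[0,0,-0.004],0,0.6]
    - [[0,0,-0.01],0,0.6]
    - [[0,0,-0.03],0,0.6]
    - [[0,0,-0.05],0,0.6]
    - [[0,0,-0.05],0,0.6]
    - [[0,0,-0.04],0,0.6]
    - [[0,0,0],0,0.6]

```text
time: 6.52
tool_pos: [0.4748, -0.3104, 0.1126]
tool_rot: [0.001, 0.991, -0.133, 0.002]
wrist_force: [0.3, 0.6, -0.2]
grip_width: 0.0602
grip_force: 21.4
```

```bash
python3 -c "
from h import *
p=np.array(arm.sense()['tool_pos']);to([.44,.04,.2])
im=read_camera('scene');u,v=proj('scene',p)[0];x,y=int(u),int(v);print(x,y);a=cv2.resize(im[y-40:y+70,x-55:x+55],None,fx=5,fy=5,interpolation=cv2.INTER_CUBIC)
cv2.imwrite('pics/s2.png',a)"
```

```text
t 6.53 pos [ 0.4748 -0.3104  0.1126] xyaw -15.31 zax [ 0.0031 -0.0031 -1.    ] w 0.0602 F [ 0.34  0.59 -0.17] gf 21.371984394309038
norm shift [-0.2515 -0.6572 -0.1772]
328 280
```

View pics/s2.png

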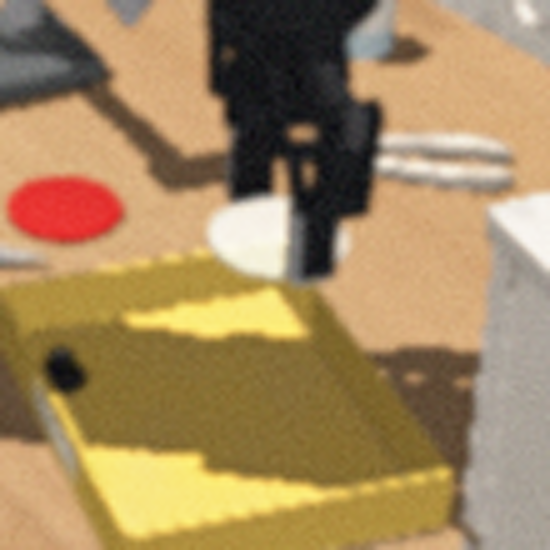

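The picture shows the lens held level between the fingers, its centre at crop (278,238). I'll carry it round clear of the dial.

>>> play_rows:
  increments:
    - [[-0.0367,-0.0521,-0.01],0,0.6]
    - [[-0.0367,-0.0521,-0.01],0,0.6]
    - [[-0.0367,-0.0521,-0.01],0,0.6]
    - [[-0.0367,-0.0521,-0.01],0,0.6]
    - [[-0.0367,-0.0521,-0.01],0,0.6]
    - [[-0.0367,-0.0521,-0.01],0,0.6]
    - [[-0.0151,-0.0553,0],0,0.6]
    - [[-0.0151,-0.0553,0],0,0.6]
    - [[-0.0151,-0.0553,0],0,0.6]
    - [[-0.0151,-0.0553,0],0,0.6]
    - [[-0.0151,-0.0553,0],0,0.6]
    - [[-0.0151,-0.0553,0],0,0.6]
    - [[0.031,-0.0085,0],0,0.6]
    - [[0.031,-0.0085,0],0,0.6]
    - [[0,0,0],0,0.6]
    - [[0,0,0],0,0.6]

```text
time: 8.57
tool_pos: [0.4401, 0.0424, 0.1394]
tool_rot: [-0.0, 0.991, -0.133, -0.001]
wrist_force: [-0.9, 0.4, -0.8]
grip_width: 0.0601
grip_force: 21.5
```

```bash
python3 -c "
from h import *
to([.4428,.0422,.0900])"
```

```text
t 8.57 pos [0.4401 0.0424 0.1394] xyaw -15.32 zax [-2.2e-03  3.0e-04 -1.0e+00] w 0.0601 F [-0.91  0.39 -0.79] gf 21.490174631999253
norm shift [ 0.0056 -0.001   0.0987]
```

>>> play_rows:
  increments:
    - [[0.0056,-0.001,0.03],0,0.6]
    - [[0,0,0.04],0,0.6]
    - [[0,0,0.028],0,0.6]
    - [[0,0,0],0,0.6]
    - [[0,0,0],0,0.6]

```text
time: 9.2
tool_pos: [0.4443, 0.042, 0.0916]
tool_rot: [0.0, 0.991, -0.133, 0.0]
wrist_force: [0.1, 0.2, 0.2]
grip_width: 0.0605
grip_force: 21.5
```

```bash
python3 -c "
from h import *
to([.4428,.0422,.0774])
im=read_camera('scene');u,v=proj('scene',[.4422,.0424,.06])[0];x,y=int(u),int(v);print(x,y);S=6
a=cv2.resize(im[y-45:y+45,x-55:x+55],None,fx=S,fy=S,interpolation=cv2.INTER_CUBIC)
t=np.linspace(0,2*np.pi,60)
def ring(c,r,z,col):
    p=proj('scene',np.c_[c[0]+r*np.cos(t),c[1]+r*np.sin(t),0*t+z]); q=((p-[x-55,y-45]+.5)*S-.5).astype(int); cv2.polylines(a,[q],True,col,1)
ring((.4422,.0424),.036,.024,(0,255,0)); ring((.4422,.0424),.001,.06,(0,255,255)); tz=arm.sense()['tool_pos']; ring((.4422,.0424),.031,tz[2]-.0174+.0015,(0,0,255))
cv2.imwrite('pics/s3.png',a)"
```

```text
t 9.2 pos [0.4443 0.042  0.0916] xyaw -15.32 zax [ 6.e-04 -1.e-04 -1.e+00] w 0.0605 F [0.07 0.17 0.25] gf 21.49180246045944
norm shift [-0.003   0.0005  0.0284]
238 242
```

View pics/s3.png

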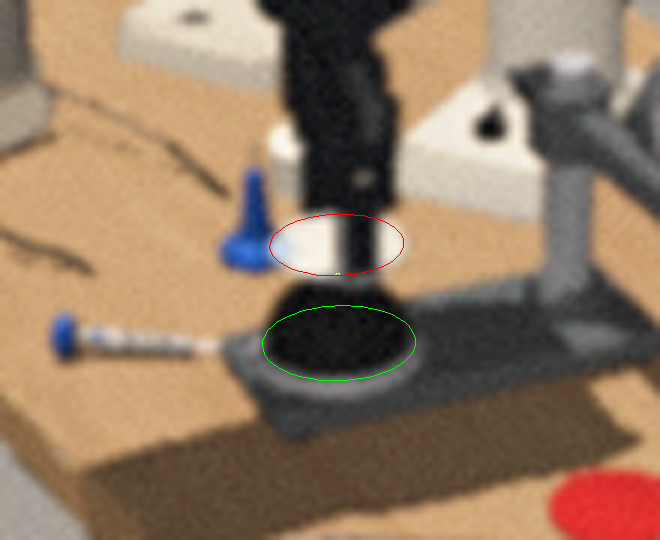

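The picture shows the lens (crop x 270–405) centred over the dome (265–408), and the projected rings agree to about 1 mm. I'll lower it.

>>> play_rows:
  increments:
    - [[-0.003,0,0.01],0,0.6]
    - [[0,0,0.01],0,0.6]
    - [[0,0,0.004],0,0.6]
    - [[0,0,0],0,0.6]
    - [[0,0,0],0,0.6]
    - [[0,0,0],0,0.6]

```text
time: 10.0
tool_pos: [0.4427, 0.0425, 0.0794]
tool_rot: [-0.0, 0.991, -0.133, 0.0]
wrist_force: [-0.6, -0.8, -0.6]
grip_width: 0.0603
grip_force: 21.5
```

```bash
python3 -c "
from h import *
to([.4428,.0422,.0774])"
```

```text
t 10.0 pos [0.4427 0.0425 0.0794] xyaw -15.32 zax [ 3.e-04 -0.e+00 -1.e+00] w 0.0603 F [-0.58 -0.79 -0.59] gf 21.491716212422034
norm shift [0.0004 0.0005 0.004 ]
```

>>> play_rows:
  increments:
    - [[0,0,0.002],0,0.6]
    - [[0,0,0],0,0.6]
    - [[0,0,0],0,0.6]

```text
time: 10.38
tool_pos: [0.4425, 0.0425, 0.0783]
tool_rot: [-0.0, 0.991, -0.133, -0.0]
wrist_force: [-0.4, -0.5, -0.5]
grip_width: 0.0603
grip_force: 21.5
```

>>> play_rows:
  increments:
    - [[0,0,0.0014],0,0.6]
    - [[0,0,0],0,0.6]
    - [[0,0,0],0,0.6]

```text
time: 10.75
tool_pos: [0.4425, 0.0425, 0.0776]
tool_rot: [0.0, 0.991, -0.133, -0.0]
wrist_force: [0.8, -0.1, -0.4]
grip_width: 0.0604
grip_force: 21.5
```

>>> play_rows:
  increments:
    - [[0,0,0.001],0,0.6]
    - [[0,0,0],0,0.6]
    - [[0,0,0],0,0.6]

```text
time: 11.12
tool_pos: [0.4425, 0.0425, 0.0771]
tool_rot: [-0.0, 0.991, -0.133, -0.0]
wrist_force: [-0.5, 0.1, -0.4]
grip_width: 0.06
grip_force: 21.5
```

>>> play_rows:
  increments:
    - [[0,0,0.001],0,0.6]
    - [[0,0,0],0,0.6]
    - [[0,0,0],0,0.6]

```text
time: 11.5
tool_pos: [0.4426, 0.0425, 0.0767]
tool_rot: [0.0, 0.991, -0.133, 0.0]
wrist_force: [-0.5, 0.3, 2.1]
grip_width: 0.0602
grip_force: 21.6
```

Contact at 2 N. I'll release slowly.

>>> play_rows:
  increments:
    - [[0,0,0],0,0.7]
    - [[0,0,0],0,0.72]
    - [[0,0,0],0,0.74]
    - [[0,0,0],0,0.77]
    - [[0,0,0],0,0.81]
    - [[0,0,0],0,0.86]
    - [[0,0,0],0,0.9]
    - [[0,0,0],0,0.95]
    - [[0,0,0],0,1.0]
    - [[0,0,0],0,1.0]
    - [[0,0,0],0,1.0]

```text
time: 12.88
tool_pos: [0.4426, 0.0425, 0.0766]
tool_rot: [-0.0, 0.991, -0.133, 0.0]
wrist_force: [-0.1, 0.0, 0.0]
grip_width: 0.0855
grip_force: 0.0
```

```bash
python3 -c "
from h import *
to([.4428,.0422,.0774])
im=read_camera('scene');x,y=238,242;S=6
a=cv2.resize(im[y-45:y+45,x-55:x+55],None,fx=S,fy=S,interpolation=cv2.INTER_CUBIC)
t=np.linspace(0,2*np.pi,60)
p=proj('scene',np.c_[.4422+.031*np.cos(t),.0424+.031*np.sin(t),0*t+.0615]); q=((p-[x-55,y-45]+.5)*S-.5).astype(int); cv2.polylines(a,[q],True,(0,0,255),1)
cv2.imwrite('pics/s4.png',a)"
```

```text
t 12.88 pos [0.4426 0.0425 0.0766] xyaw -15.32 zax [ 1.e-04  0.e+00 -1.e+00] w 0.0855 F [-0.07  0.    0.01] gf 0.0
norm shift [ 0.0006  0.0004 -0.0016]
```

View pics/s4.png

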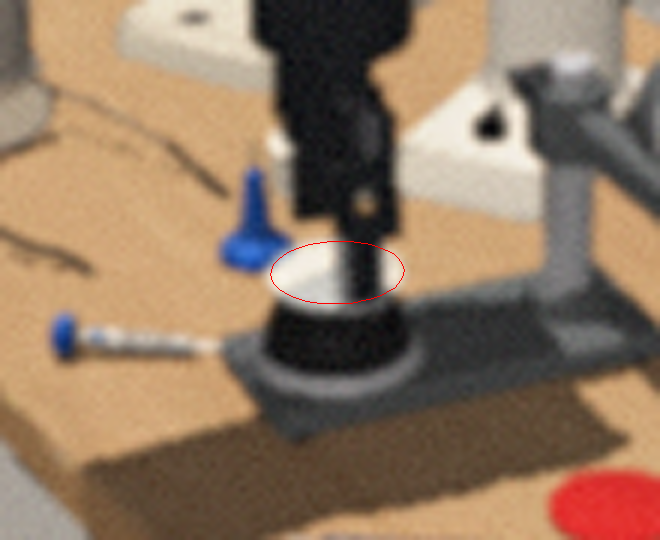

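The picture shows the released lens on the dome, matching the predicted ring (crop x 270–403). I'll back off upwards and go over the knob.

>>> play_rows:
  increments:
    - [[0,0,-0.01],0,1]
    - [[0,0,-0.027],0,1]
    - [[0,0,-0.06],0,1]
    - [[0,0,-0.1],0,1]
    - [[0,0,-0.1],0,1]
    - [[0,0,-0.1],0,1]
    - [[0,0,-0.11],0,1]
    - [[0,0,0],-0.0245,1]
    - [[0,0,0],-0.0245,1]
    - [[0,0,0],-0.0245,1]
    - [[0,0,0],-0.0245,1]
    - [[0.0218,0.0659,0],0,1]
    - [[0.0218,0.0659,0],0,1]
    - [[0.0218,0.0659,0],0,1]
    - [[0.0218,0.0659,0],0,1]
    - [[0.0218,0.0659,0],0,1]
    - [[0,0,0],0,1]
    - [[0,0,0],0,1]
    - [[0,0,0],0,1]

```text
time: 15.3
tool_pos: [0.5496, -0.0929, 0.3306]
tool_rot: [0.0, 0.985, 0.174, 0.0]
wrist_force: [0.2, 0.1, 0.3]
grip_width: 0.0855
grip_force: 0.0
```

Run:
```python
from h import *
to([.5502,-.0937,.26])
im=np.mean([read_camera('top').astype(float) for _ in range(3)],0).astype(np.uint8)
u,v=proj('top',[.4422,.0424,.0615])[0];x,y=int(u),int(v);print(u,v)
m=(im[...,0]>140).astype(np.uint8);w=np.zeros_like(m);s=np.s_[y-18:y+18,x-18:x+18];w[s]=m[s]
n,l,st,c=cv2.connectedComponentsWithStats(w);k=1+np.argmax(st[1:,4])
h=cv2.convexHull(max(cv2.findContours((l==k).astype(np.uint8),0,1)[0],key=len)).astype(np.float32);e=cv2.fitEllipse(h);print(c[k],st[k],e)
print(px('top',*c[k],.0615),px('top',*e[0],.0615))
a=cv2.resize(im[y-65:y+35,x-35:x+95],None,fx=5,fy=5,interpolation=cv2.INTER_CUBIC);cv2.imwrite('pics/t5.png',a)
```

```text
t 15.3 pos [ 0.5496 -0.0929  0.3306] xyaw 20.02 zax [ 5.e-04 -1.e-04 -1.e+00] w 0.0855 F [0.22 0.13 0.26] gf 0.0
norm shift [0.0006 0.0019 0.1412]
261.56771232864287 253.63588531984846
[260.36976744 252.1244186 ] [245 235  34  36 860] ((261.4305725097656, 248.82998657226562), (32.79216766357422, 51.69984817504883), 16.65123748779297)
[0.44593599 0.04524836 0.0615    ] [0.45388794 0.04251443 0.0615    ]
```

View pics/t5.png

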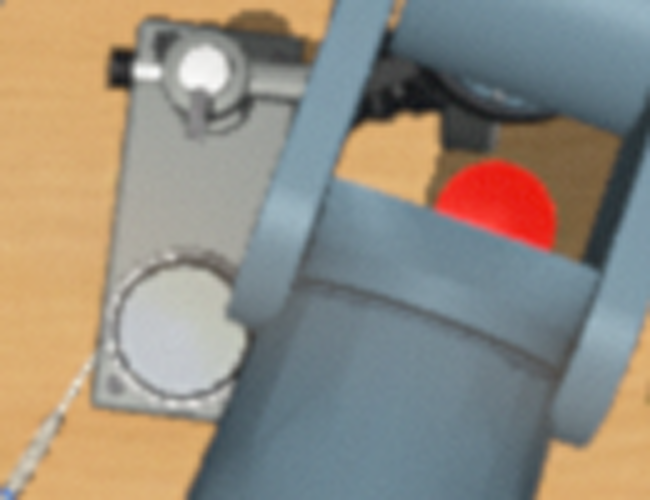

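The lens sits concentric on the anvil (crop centre about (184,330)), roughly 1.5 mm off and flat. Now I'll grip the knob.

>>> play_rows:
  increments:
    - [[0.0006,0.0015,0.04],0,0.8]
    - [[0,0,0.05],0,0.8]
    - [[0,0,0.05],0,0.8]
    - [[0,0,0.021],0,0.8]
    - [[0,0,0],0,0.8]
    - [[0,0,0],0,0.6]
    - [[0,0,0],0,0.5]
    - [[0,0,0],0,0.4]
    - [[0,0,0],0,0.3]
    - [[0,0,0],0,0.3]
    - [[0,0,0],0,0.3]
  newtons: 20

```text
time: 16.82
tool_pos: [0.5507, -0.0937, 0.2497]
tool_rot: [-0.001, 0.985, 0.173, 0.0]
wrist_force: [0.1, 4.8, 1.7]
grip_width: 0.0293
grip_force: 22.0
```

Run:
```python
from h import *
to([.55,-.0935,.25])
P=np.array([.5600,.0253]);k=np.array(arm.sense()['tool_pos'][:2])-P
print(np.linalg.norm(k),np.degrees(np.arctan2(k[1],k[0]))%360)
```

```text
t 16.82 pos [ 0.5507 -0.0937  0.2497] xyaw 19.98 zax [ 5.0e-04  1.1e-03 -1.0e+00] w 0.0293 F [0.07 4.78 1.67] gf 22.03856259584427
norm shift [-0.0011 -0.0009 -0.0005]
0.11940528857112427 265.53089269422503
```

Run:
```python
from h import *
s=arm.sense(); R=Ro.from_quat(np.roll(s['tool_rot'],-1)).as_matrix()
P=np.array([.5605,.0252]);k=s['tool_pos'][:2]-P
a=np.linspace(np.arctan2(k[1],k[0])%(2*np.pi),np.radians(171.7),17)
r=np.linspace(np.linalg.norm(k),.12,17)
w=np.c_[P[0]+r*np.cos(a),P[1]+r*np.sin(a),0*a]
print(w[-1]); print((np.diff(w,axis=0)@R/.5).round(4)[:,:2].tolist())
```

```text
[0.44175691 0.04252274 0.        ]
[[-0.0216, -0.0112], [-0.0204, -0.0134], [-0.0189, -0.0154], [-0.0173, -0.0172], [-0.0154, -0.0189], [-0.0134, -0.0204], [-0.0113, -0.0217], [-0.009, -0.0227], [-0.0066, -0.0235], [-0.0042, -0.0241], [-0.0017, -0.0244], [0.0008, -0.0244], [0.0032, -0.0242], [0.0057, -0.0238], [0.0081, -0.0231], [0.0104, -0.0222]]
```

>>> play_rows:
  increments:
    - [[-0.0216,-0.0112,0],0,0.3]
    - [[-0.0204,-0.0134,0],0,0.3]
    - [[-0.0189,-0.0154,0],0,0.3]
    - [[-0.0173,-0.0172,0],0,0.3]
    - [[-0.0154,-0.0189,0],0,0.3]
    - [[-0.0134,-0.0204,0],0,0.3]
    - [[-0.0113,-0.0217,0],0,0.3]
    - [[-0.009,-0.0227,0],0,0.3]
    - [[0,0,0],0,0.3]

```text
time: 17.95
tool_pos: [0.4671, -0.0492, 0.2497]
tool_rot: [-0.0, 0.985, 0.174, 0.001]
wrist_force: [3.7, 5.1, -1.1]
grip_width: 0.0293
grip_force: 21.8
```

>>> play_rows:
  increments:
    - [[-0.0066,-0.0235,0],0,0.3]
    - [[-0.0042,-0.0241,0],0,0.3]
    - [[-0.0017,-0.0244,0],0,0.3]
    - [[0.0008,-0.0244,0],0,0.3]
    - [[0.0032,-0.0242,0],0,0.3]
    - [[0.0057,-0.0238,0],0,0.3]
    - [[0,0,0],0,0.3]

```text
time: 18.82
tool_pos: [0.4409, 0.0185, 0.2498]
tool_rot: [0.0, 0.985, 0.174, 0.001]
wrist_force: [5.0, 0.7, -0.8]
grip_width: 0.0292
grip_force: 21.8
```

Run:
```python
from h import *
to([.44176,.0425,.25])
```

```text
t 18.82 pos [0.4409 0.0185 0.2498] xyaw 20.03 zax [ 1.2e-03  1.0e-04 -1.0e+00] w 0.0292 F [ 5.01  0.68 -0.77] gf 21.811317801475525
norm shift [ 0.018  -0.0446 -0.0004]
```

>>> play_rows:
  increments:
    - [[0.009,-0.02,0],0,0.3]
    - [[0.008,-0.016,0],0,0.3]
    - [[0.002,-0.006,0],0,0.3]
    - [[0,0,0],0,0.3]
    - [[0,0,0],0,0.3]

```text
time: 19.45
tool_pos: [0.4421, 0.0407, 0.2494]
tool_rot: [-0.0, 0.985, 0.173, -0.001]
wrist_force: [-2.8, 1.6, 1.1]
grip_width: 0.0288
grip_force: 22.0
```

Run:
```python
from h import *
to([.44176,.0445,.25])
```

```text
t 19.45 pos [0.4421 0.0407 0.2494] xyaw 19.96 zax [-1.2e-03  5.0e-04 -1.0e+00] w 0.0288 F [-2.76  1.64  1.08] gf 22.02807605266571
norm shift [ 0.0019 -0.0075 -0.0012]
```

>>> play_rows:
  increments:
    - [[0.0007,-0.0019,0],0,0.3]
    - [[0.0007,-0.0019,0],0,0.3]
    - [[0,0,0],0,0.3]
    - [[0,0,0],0,0.3]

```text
time: 19.95
tool_pos: [0.4423, 0.0425, 0.2494]
tool_rot: [-0.0, 0.985, 0.173, -0.0]
wrist_force: [-1.8, 0.2, -0.5]
grip_width: 0.0289
grip_force: 21.9
```

>>> play_rows:
  increments:
    - [[0.0007,-0.0019,0],0,0.3]
    - [[0.0007,-0.0019,0],0,0.3]
    - [[0,0,0],0,0.3]
    - [[0,0,0],0,0.3]

```text
time: 20.45
tool_pos: [0.4425, 0.044, 0.2494]
tool_rot: [0.001, 0.985, 0.173, -0.0]
wrist_force: [-0.7, -5.2, -0.9]
grip_width: 0.0293
grip_force: 21.8
```

>>> play_rows:
  increments:
    - [[0.0007,-0.0019,0],0,0.3]
    - [[0,0,0],0,0.3]
    - [[0,0,0],0,0.3]

```text
time: 20.82
tool_pos: [0.4425, 0.0443, 0.2495]
tool_rot: [0.002, 0.985, 0.173, -0.0]
wrist_force: [-1.3, -7.5, -1.7]
grip_width: 0.0293
grip_force: 21.8
```

>>> play_rows:
  increments:
    - [[-0.0004,0.001,0.002],0,0.3]
    - [[0,0,0.004],0,0.3]
    - [[0,0,0.004],0,0.3]
    - [[0,0,0.004],0,0.3]
    - [[0,0,0.004],0,0.3]
    - [[0,0,0.004],0,0.3]
    - [[0,0,0.004],0,0.3]
    - [[0,0,0.004],0,0.3]
    - [[0,0,0.004],0,0.3]
    - [[0,0,0.003],0,0.3]
    - [[0,0,0],0,0.3]
    - [[0,0,0],0,0.3]

```text
time: 22.32
tool_pos: [0.4425, 0.0441, 0.2313]
tool_rot: [0.001, 0.985, 0.173, -0.0]
wrist_force: [-2.9, -6.3, 0.3]
grip_width: 0.0289
grip_force: 22.0
```

>>> play_rows:
  increments:
    - [[0,0,0.002],0,0.3]
    - [[0,0,0],0,0.3]
    - [[0,0,0],0,0.3]

```text
time: 22.7
tool_pos: [0.4426, 0.0441, 0.2308]
tool_rot: [0.001, 0.985, 0.173, -0.0]
wrist_force: [-4.2, -5.7, 3.5]
grip_width: 0.029
grip_force: 22.2
```

>>> play_rows:
  increments:
    - [[0,0,0.002],0,0.3]
    - [[0,0,0],0,0.3]
    - [[0,0,0],0,0.3]

```text
time: 23.08
tool_pos: [0.4427, 0.0441, 0.2304]
tool_rot: [0.001, 0.985, 0.173, -0.0]
wrist_force: [-5.6, -5.8, 6.5]
grip_width: 0.029
grip_force: 22.5
```

>>> play_rows:
  increments:
    - [[0,0,0.001],0,0.3]
    - [[0,0,0],0,0.3]
    - [[0,0,0],0,0.3]

```text
time: 23.45
tool_pos: [0.4428, 0.0441, 0.2302]
tool_rot: [0.001, 0.985, 0.173, -0.0]
wrist_force: [-7.5, -6.1, 7.7]
grip_width: 0.0292
grip_force: 22.6
```

>>> play_rows:
  increments:
    - [[0,0,0.001],0,0.3]
    - [[0,0,0],0,0.3]
    - [[0,0,0],0,0.3]

```text
time: 23.82
tool_pos: [0.4429, 0.0441, 0.23]
tool_rot: [0.001, 0.985, 0.173, 0.0]
wrist_force: [-6.9, -5.9, 9.3]
grip_width: 0.0293
grip_force: 22.7
```

Run:
```python
from h import *
im=read_camera('scene');x,y=238,232;S=6
a=cv2.resize(im[y-50:y+45,x-50:x+60],None,fx=S,fy=S,interpolation=cv2.INTER_CUBIC);cv2.imwrite('pics/s6.png',a)
print(((proj('scene',[[.4425,.0437,.0665],[.4425,.0437,.069],[.4425,.0437,.06]])-[188,182]+.5)*S).round())
```

```text
[[307. 352.]
 [307. 347.]
 [307. 364.]]
```

View pics/s6.png

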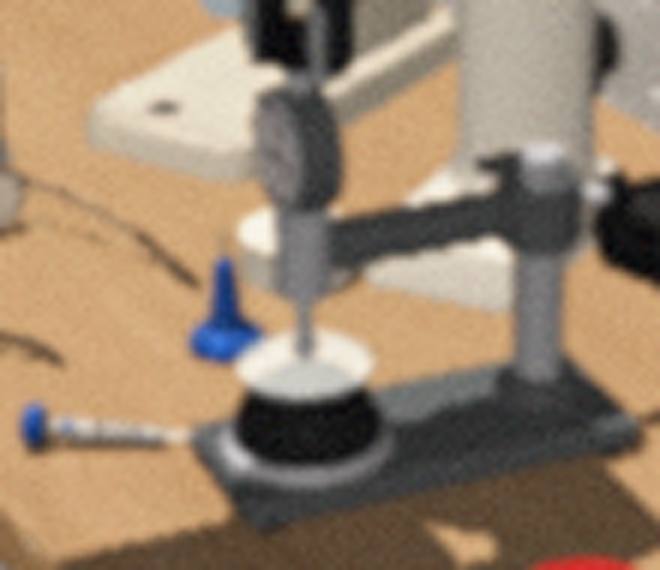

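The picture shows the foot on the lens middle at crop (306,355), with the lens level. I'll release the knob and rise.

>>> play_rows:
  increments:
    - [[0,0,0],0,0.36]
    - [[0,0,0],0,0.42]
    - [[0,0,0],0,0.55]
    - [[0,0,0],0,0.7]
    - [[0,0,0],0,0.8]
    - [[0,0,0],0,0.8]
    - [[0,0,0],0,0.8]

```text
time: 24.75
tool_pos: [0.4425, 0.0451, 0.2281]
tool_rot: [-0.0, 0.985, 0.173, -0.0]
wrist_force: [-0.5, -0.5, -0.1]
grip_width: 0.0683
grip_force: 0.0
```

>>> play_rows:
  increments:
    - [[0,0,-0.02],0,0.8]
    - [[0,0,-0.04],0,0.8]
    - [[0,0,-0.06],0,0.8]
    - [[0,0,-0.08],0,0.8]
    - [[0,0,0],0,0.8]
    - [[0,0,0],0,0.8]

```text
time: 25.5
tool_pos: [0.4423, 0.045, 0.3279]
tool_rot: [-0.0, 0.985, 0.173, -0.0]
wrist_force: [0.3, -0.5, -0.0]
grip_width: 0.0681
grip_force: 0.0
```

Run:
```python
from h import *
to([.44,.044,.25])
im=read_camera('scene');x,y=238,232;S=6
a=cv2.resize(im[y-50:y+45,x-50:x+60],None,fx=S,fy=S,interpolation=cv2.INTER_CUBIC);cv2.imwrite('pics/s7.png',a)
```

```text
t 25.5 pos [0.4423 0.045  0.3279] xyaw 19.96 zax [-3.e-04  0.e+00 -1.e+00] w 0.0681 F [ 0.35 -0.53 -0.04] gf 0.0
norm shift [-0.0049  0.0004  0.1558]
```

View pics/s7.png

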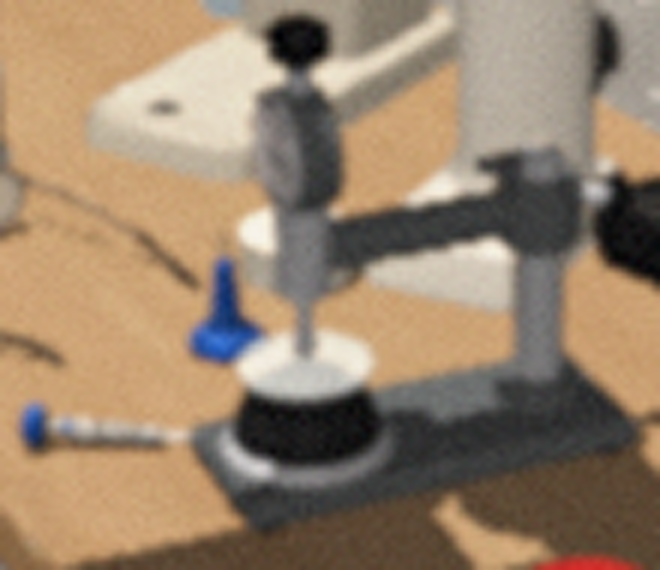

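The picture shows the foot still on the lens, which is level. To be sure of the residual load, I'll press lightly on the top of the knob with shut fingers.

>>> play_rows:
  increments:
    - [[-0.0004,0.0014,0],0,0.3]
    - [[0,0,0],0,0]
    - [[0,0,0],0,0]
    - [[0,0,0],0,0]
    - [[0,0,0],0,0]
    - [[0,0,0.05],0,0]
    - [[0,0,0.05],0,0]
    - [[0,0,0.032],0,0]
    - [[0,0,0],0,0]
    - [[0,0,0],0,0]

```text
time: 26.8
tool_pos: [0.4431, 0.0442, 0.2631]
tool_rot: [0.0, 0.985, 0.173, 0.001]
wrist_force: [1.1, -0.1, 0.7]
grip_width: -0.0002
grip_force: 0.0
```

>>> play_rows:
  increments:
    - [[0,0,0.004],0,0]
    - [[0,0,0.004],0,0]
    - [[0,0,0],0,0]
    - [[0,0,0],0,0]

```text
time: 27.3
tool_pos: [0.4425, 0.0443, 0.2582]
tool_rot: [0.0, 0.985, 0.173, 0.0]
wrist_force: [-0.2, -0.5, 1.3]
grip_width: 0.0002
grip_force: 0.0
```

>>> play_rows:
  increments:
    - [[0,0,0.002],0,0]
    - [[0,0,0.002],0,0]
    - [[0,0,0],0,0]
    - [[0,0,0],0,0]

```text
time: 27.8
tool_pos: [0.4425, 0.0443, 0.2561]
tool_rot: [-0.0, 0.985, 0.173, -0.0]
wrist_force: [-0.2, 0.1, -0.5]
grip_width: 0.0002
grip_force: 0.0
```

>>> play_rows:
  increments:
    - [[0,0,0.002],0,0]
    - [[0,0,0],0,0]
    - [[0,0,0],0,0]

```text
time: 28.18
tool_pos: [0.4425, 0.0443, 0.2551]
tool_rot: [0.0, 0.985, 0.173, -0.0]
wrist_force: [0.3, -0.4, -0.1]
grip_width: -0.0001
grip_force: 0.0
```

>>> play_rows:
  increments:
    - [[0,0,0.002],0,0]
    - [[0,0,0],0,0]
    - [[0,0,0],0,0]

```text
time: 28.55
tool_pos: [0.4425, 0.0443, 0.2541]
tool_rot: [0.0, 0.985, 0.173, -0.0]
wrist_force: [1.7, -1.3, -0.3]
grip_width: 0.0001
grip_force: 0.0
```

>>> play_rows:
  increments:
    - [[0,0,0.001],0,0]
    - [[0,0,0],0,0]
    - [[0,0,0],0,0]

```text
time: 28.92
tool_pos: [0.4425, 0.0443, 0.2536]
tool_rot: [-0.0, 0.985, 0.173, -0.0]
wrist_force: [0.2, 0.5, 0.7]
grip_width: 0.0005
grip_force: 0.0
```

>>> play_rows:
  increments:
    - [[0,0,0.001],0,0]
    - [[0,0,0],0,0]
    - [[0,0,0],0,0]

```text
time: 29.3
tool_pos: [0.4426, 0.0443, 0.2535]
tool_rot: [0.0, 0.985, 0.173, 0.0]
wrist_force: [-1.9, 0.2, 4.4]
grip_width: -0.0
grip_force: 1.9
```

>>> play_rows:
  increments:
    - [[0,0,0.001],0,0]
    - [[0,0,0],0,0]
    - [[0,0,0],0,0]

```text
time: 29.68
tool_pos: [0.4427, 0.0443, 0.2533]
tool_rot: [0.0, 0.985, 0.173, 0.0]
wrist_force: [-1.4, 0.6, 5.7]
grip_width: 0.0001
grip_force: 2.8
```

>>> play_rows:
  increments:
    - [[0,0,0.001],0,0]
    - [[0,0,0],0,0]
    - [[0,0,0],0,0]

```text
time: 30.05
tool_pos: [0.4428, 0.0443, 0.2531]
tool_rot: [0.0, 0.985, 0.173, 0.0]
wrist_force: [-2.1, 0.9, 7.2]
grip_width: 0.0002
grip_force: 3.5
```

>>> play_rows:
  increments:
    - [[0,0,-0.004],0,0]
    - [[0,0,-0.01],0,0]
    - [[0,0,-0.05],0,0]
    - [[0,0,-0.08],0,0]
    - [[0,0,0],0,0]
    - [[0,0,0],0,0]
    - [[0,0,0],0,0]

```text
time: 30.92
tool_pos: [0.4419, 0.0444, 0.3226]
tool_rot: [-0.0, 0.985, 0.173, -0.001]
wrist_force: [-0.0, -0.5, -0.2]
grip_width: 0.0002
grip_force: 0.0
```

Run:
```python
from h import *
a=cv2.imread('pics/s7.png');x,y=238,232
b=cv2.resize(read_camera('scene')[y-50:y+45,x-50:x+60],None,fx=6,fy=6,interpolation=cv2.INTER_CUBIC)
# lens region unchanged vs last picture?
print(cv2.absdiff(cv2.blur(a,(15,15)),cv2.blur(b,(15,15)))[320:410,220:390].max(), cv2.phaseCorrelate(*[np.float64(cv2.cvtColor(i[320:410,220:390],6)) for i in(a,b)]))
print(arm.job_done())
```

```text
22 ((0.06323201428308778, -0.11865985664675804), 0.7822677229922241)
the job is handed in; nothing more can be done
None
```

The job is handed in, with no verdict returned: the lens looked level and centred to about 2 mm on the anvil, the gauge arm was against its stop, the foot was left resting on the lens after a light push (about 7 N at the wrist), and the gripper was clear.

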